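# Open the gear cover of the bench rewinder

### The job

Open the gear bay of the bench rewinder: take the broad flat-bladed screwdriver from the tool stand and with it turn both slotted cam fasteners of the gear cover a full quarter turn anticlockwise. Slide the freed cover all the way back by its upturned lip, and leave the screwdriver standing in the hole of the stand it came from.

Things in the scene. Friction and masses are not known exactly. Their poses are not given: they have to be found in the camera images.
- driver_grip (a point): Middle of the handle of the loose flat-bladed screwdriver, which stands upright, blade down, in the tool stand. Black square handle 24 x 24 mm, 88 mm long; this point is 44 mm below its top and 130 mm above the blade's tip. x lies along the blade's 12 mm width, y along its 2.4 mm thickness, both square to the handle's flats; z up from blade to handle. About 0.13 kg.
- driver_tip (a point): End of the screwdriver's blade, on its axis. The shank is round, 8 mm thick. A round guard under the handle, 32 mm wide and 6 mm high, has its underside 80 mm above the tip and rests on the stand's top plate, so the tip hangs 15 mm above the bench.
- stand: Fixed dark steel tool stand, 85 x 225 mm, its top plate 95 mm above the bench; origin under its centre, y along the row of three holes (19 mm across, at y -70, 0 and +70 mm). Any of the three tools may be in any hole.
- cross_driver: Bystander in the same stand: slimmer cross-point screwdriver with a round waisted black handle, up to 25 mm thick and 76 mm long; origin at its point. Leave it standing.
- awl: Bystander in the same stand: awl with a bulbous pale wooden handle 36 mm thick, 60 mm long; origin at its point. Leave it standing.
- head_left: Head of the left fastener as seen from the robot: round steel, 28 mm across, standing 6.8 mm proud of the gear cover. Origin at the centre of its top, 121.8 mm above the bench; x axis along the slot, which runs right across the head, is 4.4 mm wide and 4.8 mm deep and widens to 8.4 mm at the top; z up.
- head_right: Head of the right fastener, the same, 90 mm to the right of the left one: origin at the centre of its top, x axis along its slot, z up.
- cam_left (a joint): Angle of the left fastener, rad: 0 locked (slot square to the sliding direction); grows anticlockwise seen from above to a stop at 1.57 (slot along the sliding direction, cover released). Starts at 0 to 0.1. Friction of about 0.07 N m; stays where it is left.
- cam_right (a joint): Angle of the right fastener, the same; it also opens anticlockwise.
- cover_lip (a point): Middle of the front face of the upturned lip of the aluminium gear cover: lip 110 mm wide, 4 mm thick, its top 12 mm above and the cover's plate 16 mm below this point. x axis horizontal, away from the robot: the way the cover slides and the lip is pushed; z up. The fasteners sit 47 mm behind this face, 45 mm to each side.
- cover (a joint): How far the cover has been slid back, m: 0 closed, 0.115 fully back against its stop. Held by about 3 N of friction once both fasteners are turned, stays where it is left; blocked after a few mm while one is still locked.
- rewinder: Fixed bench rewinder, bed plate 400 x 200 mm, gear case 290 mm deep, 170 mm wide, its top 120 mm above the bench; origin under the case, x in the cover's sliding direction. On its right a spindle with a card core between round flanges, which reach 143 mm above the bench; the motor is behind.
- oil: Bystander: white oil bottle, 44 mm across, 120 mm high; origin under its centre. Leave it alone.

How it is judged (in metres and radians):
On the way, in this order (a step that is already met when the one before it is completed fails the run):
1. one fastener has been turned a quarter turn anticlockwise with the flat-bladed screwdriver in its slot (((value of joint cam_left above 1.35 rad and contact force between driver and head_left above 0.2 N) or (value of joint cam_right above 1.35 rad and contact force between driver and head_right above 0.2 N))), for 0.1 s.
2. both fasteners are turned, the second with the screwdriver too (value of joint each of cam_left, cam_right above 1.35 rad and (contact force between driver and head_left above 0.2 N or contact force between driver and head_right above 0.2 N)), for 0.1 s.
3. the cover is slid fully back (value of joint cover above 0.105 m), for 0.2 s.
At the end, for the whole second after the job is handed in: Both fasteners are turned to at least 1.3 rad, the cover is slid back at least 105 mm of its 115 mm, and the screwdriver stands released in the hole it came from, its handle within 20 mm of where it was and within 0.15 rad of upright (value of joint each of cam_left, cam_right above 1.3 rad and value of joint cover above 0.105 m and distance of driver_grip from where it was at the start of the episode below 0.02 m and angle between driver_grip's own z axis and vertical below 0.15 rad); the robot touches nothing.
It fails at once if the fingers touch a fastener: they are turned with the screwdriver (contact force between the fingers and head_left above 1 N or contact force between the fingers and head_right above 1 N).
It fails at once if a bystander is disturbed (distance of any of cross_driver, awl from where it was at the start of the episode above 0.03 m or distance of oil from where it was at the start of the episode above 0.04 m).
It also fails if it takes over 72 s, if anything falls off the work surface, if the arm or the gripper's body presses on something with over 40 N, if the wrist force passes 120 N, or if a joint passes its speed limit or range.

### The arm

A 6-joint arm with a two-finger parallel gripper is mounted at the origin on the work surface. World frame = base frame: x ahead of the robot, y to its left, z up, the work surface at z = 0. Lengths are in mm, angles in degrees, forces in N, time in s.
With the tool pointing down it reaches from about 350 to 850 mm from the base axis. Payload 8.1 kg.
Tool frame: the origin (TCP) lies on the centre line of the jaws, within the pads' length; the fingertips stand 11 mm ahead of it and the grasp point (between the pads) lies 8 mm behind it; z points along the fingers, y is the direction in which the jaws open and shut (so a half turn about z gives the same grasp; the last joint's range is limited). The gripper opens to 85 mm and grips with 20 to 120 N. Pads are 22 mm wide; open, the fingers measure 114 mm over their backs; the gripper's body (76 mm by 85 mm) begins 54 mm behind the grasp point. The pads swing forward as they close: fully open they stand 13 mm farther back than shut.
Start: joints at [68.675, 7.471, 85.268, -0, 87.261, -4.893], TCP at [169.709, 575.504, 242.292] pointing down, gripper open.
Joint ranges: [-169.43, 169.43], [-51.17, 129.36], [1.28, 143.12], [-76.62, 256.62], [0, 156.53], [-152.29, 152.29]. Speed limits (degrees/s): [136.94, 136.94, 159.86, 180, 180, 180].

### API

Orientations are given as [roll, pitch, yaw] about the fixed x, y, z axes, in that order (R = Rz(yaw) Ry(pitch) Rx(roll)).
In Python, from bench import telemetry, viewer, r gives the robot as it stands.
- The arm moves only by the shell command python3 -m inch 'ROWS' [FORCE]. ROWS is JSON, a list of rows, each a list of 3 entries, a list of its own where there are three numbers: the shift along the tool's x, y, z in cm, then the turn, a rotation vector about the tool's x, y, z in rad, then the opening, from 0 (shut) to 1 (fully open). A call has 1 to 20 rows; each row is the pose to reach, as a shift and turn from the pose commanded when the call began, along the tool's axes at that moment; what a row does not reach only later rows make up. A row lasts 1/10 s, in which the tool goes at most 50 mm and 8.59 degrees, less where a joint would pass 70% of its speed; a pose out of reach is approached as far as the arm can. A call with a gripper value outside its range is refused whole. The fingers move at their own pace and stop on an object; FORCE is the grip in N (left out, the last holds). Time passes only in rows, so rows that repeat a pose let the fingers close. It gives the time, the measured TCP pose, the force and the opening at its end, in the units of the state.
- telemetry.sense(): the state, without advancing time (a new reading comes with each control period).
- viewer.snapshot(name): name is "scene" or "top" or "wrist"; returns the picture (420x560x3 uint8, red, green, blue); there is no depth.
- viewer.camera_model(name): a dict with "fx", "fy", "cx", "cy" (pixels), "cam_to_world" (4x4, takes a point from camera to world coordinates); the wrist camera has in their place "mount" (4x4, takes a point from camera to tool coordinates, whose origin is the TCP and whose axes are the flange's). Camera axes: x right, y down, z forward; pixel columns grow to the right and rows downward; lengths in mm; the calibration is good to about 2 mm. A picture is of the moment at which its call begins: read the wrist's pose just before it. camera_model takes no time and is no camera call.
- r.hand_in(): hands the job in, once; it reports no verdict.
The state is a dict: "time": time; "joint_pos": joint angles; "qd": joint speeds; "joint_efforts": joint torques, N m; "tool_pos": TCP position; "tcp_rot": TCP orientation; "ft_force": force on the tool from outside, world axes, zero at the start; "wrist_torque": the same for the moment, N m; "finger_gap": finger opening in mm.
Only numpy, scipy, OpenCV 4.12 (cv2) and the standard library are available. Lean on these libraries where they do the work, as an engineer would, in place of code of your own. Each camera call takes 0.05 s, during which the arm holds its last target.

## Working session

There is one attempt and no reset: what is moved stays moved. The work goes in short steps, Python scripts to look and compute and a shell command to move; the robot and the scene stay as the last step left them, time stands still between calls to the robot, and variables do not carry over. Pictures are saved under pics/ and viewed, and the job is handed in when it is done.

```bash
ls; mkdir -p pics; python3 - <<'E'
from bench import telemetry, viewer, r
import cv2
print(telemetry.sense())
for n in ("scene","top","wrist"):
    im=viewer.snapshot(n); cv2.imwrite(f"pics/{n}0.png",im[:,:,::-1]); print(n,viewer.camera_model(n))
E
```

```text
pics
{'time': 0.0, 'joint_pos': array([ 6.86731805e+01,  7.51334454e+00,  8.53302655e+01, -2.25152632e-04,
        8.72630435e+01, -4.89137308e+00]), 'qd': array([ 0.02489405,  0.00674714,  0.05545649,  0.00652665,  0.06972432,
       -0.00448503]), 'joint_efforts': array([-1.41941997e-03, -5.69377041e+01, -5.00543904e+01, -3.05128915e-04,
        1.48288527e-02,  8.10839396e-06]), 'tool_pos': array([169.52564608, 574.98659779, 241.25336449]), 'tcp_rot': array([-1.79893716e+02, -8.86995851e-03,  1.63564556e+02]), 'ft_force': array([ 0.09584144,  0.53025954, -0.23592382]), 'wrist_torque': array([-0.00640912,  0.02532779,  0.03000463]), 'finger_gap': 85.39061636743939}
scene {'fx': 523.364597525875, 'fy': 523.364597525875, 'cx': 278.85078724090795, 'cy': 216.38531529378133, 'cam_to_world': array([[-4.28338283e-01,  7.81421925e-01, -4.53768763e-01,
         1.01361088e+03],
       [ 9.03595973e-01,  3.73947280e-01, -2.08992225e-01,
         3.21937815e+02],
       [ 6.37448768e-03, -4.99542998e-01, -8.66265640e-01,
         9.19348720e+02],
       [ 0.00000000e+00,  0.00000000e+00,  0.0
[... 264 characters left out ...]
3748e-01, -1.06154302e-03, -3.37292146e-03,
         1.27972505e+02],
       [ 3.49188090e-03, -1.46204751e-01, -9.89248188e-01,
         1.20687035e+03],
       [ 0.00000000e+00,  0.00000000e+00,  0.00000000e+00,
         1.00000000e+00]])}
wrist {'fx': 359.4202259669588, 'fy': 359.4202259669588, 'cx': 273.4559735160402, 'cy': 209.24532852936258, 'mount': array([[ 5.04110216e-05, -9.63299960e-01, -2.68427241e-01,
         6.96820719e+01],
       [ 9.99999719e-01,  2.49190793e-04, -7.06465084e-04,
         2.52514986e-02],
       [ 7.47427384e-04, -2.68427130e-01,  9.63299703e-01,
        -1.30805611e+02],
       [ 0.00000000e+00,  0.00000000e+00,  0.00000000e+00,
         1.00000000e+00]])}
```

View pics/scene0.png

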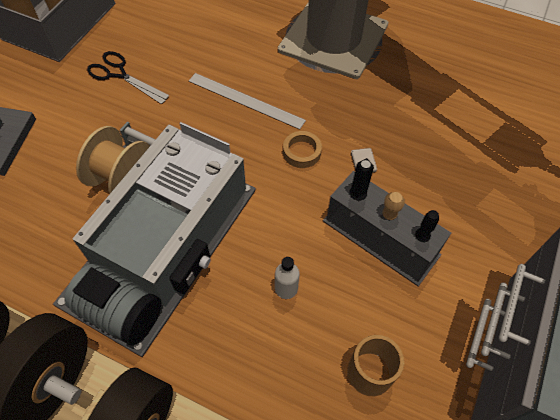

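View pics/top0.png

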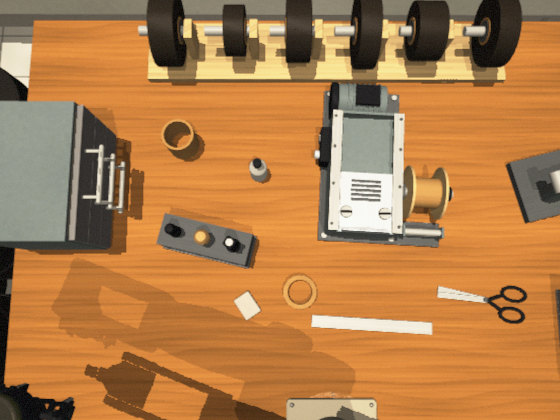

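View pics/wrist0.png

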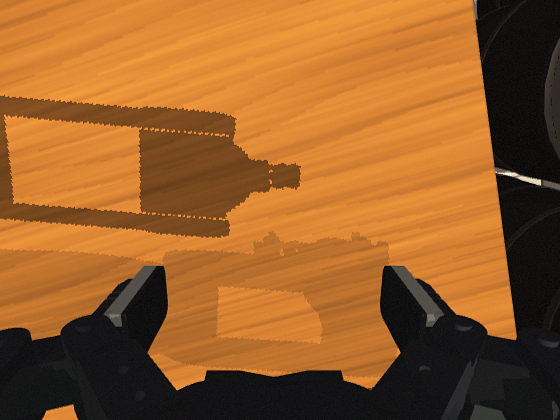

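```bash
python3 - <<'E'
import cv2
a=cv2.imread("pics/top0.png");b=cv2.imread("pics/scene0.png")
cv2.imwrite("pics/c1.png",cv2.resize(a[205:275,150:265],None,fx=6.8,fy=6.8,interpolation=cv2.INTER_CUBIC))
cv2.imwrite("pics/c2.png",cv2.resize(a[160:250,315:425],None,fx=6.5,fy=6.5,interpolation=cv2.INTER_CUBIC))
cv2.imwrite("pics/c3.png",cv2.resize(b[140:270,320:450],None,fx=4.5,fy=4.5,interpolation=cv2.INTER_CUBIC))
cv2.imwrite("pics/c4.png",cv2.resize(b[110:220,130:260],None,fx=5.4,fy=5.4,interpolation=cv2.INTER_CUBIC))
E
```

```text
(no output)
```

View pics/c1.png

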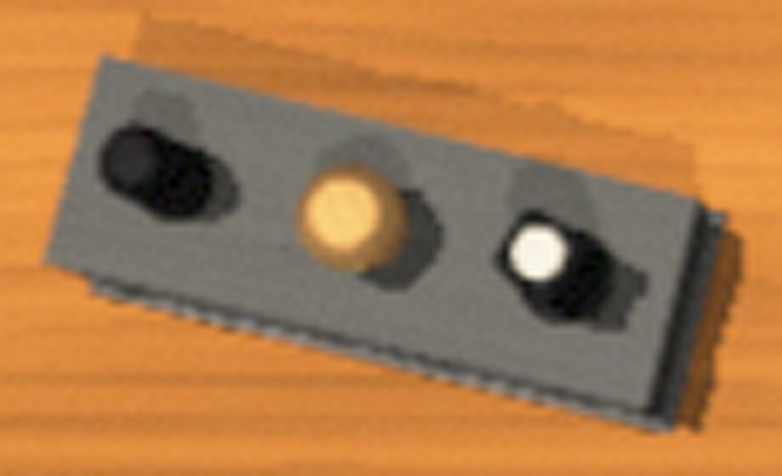

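View pics/c2.png

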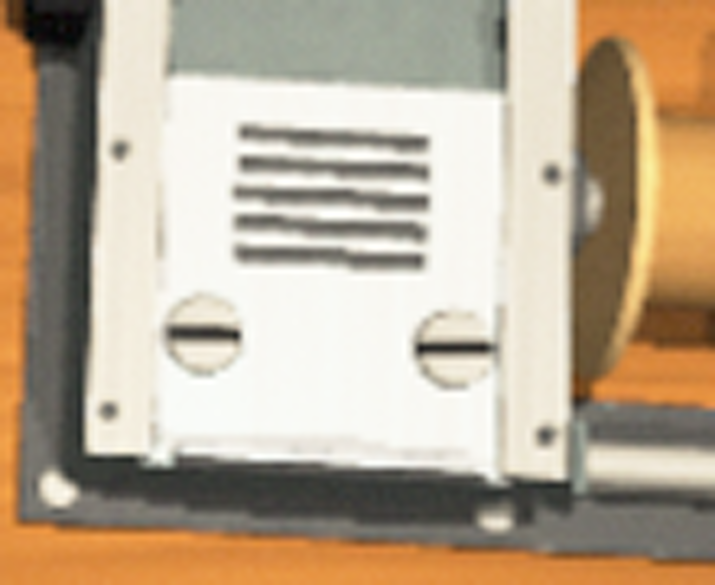

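View pics/c3.png

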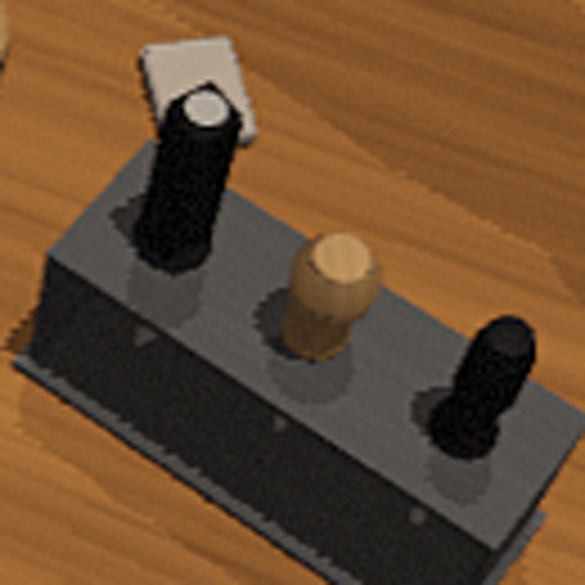

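View pics/c4.png

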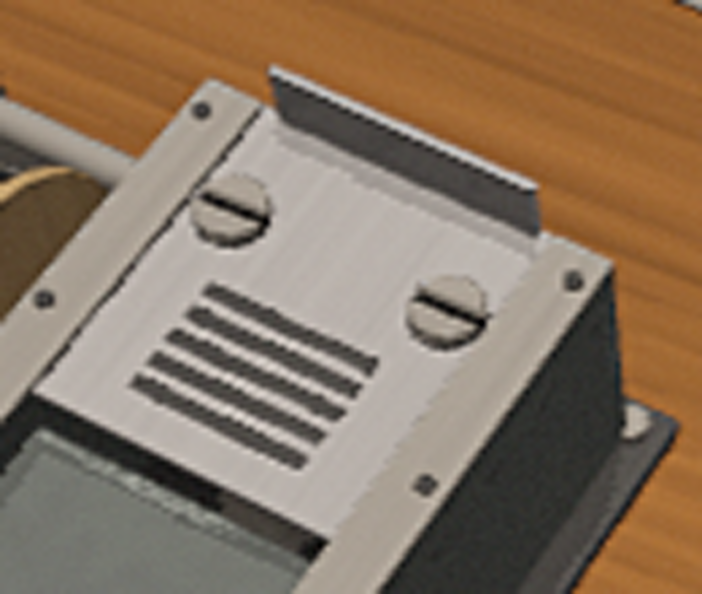

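```bash
cat > h.py <<'E'
import numpy as np, cv2
from bench import telemetry, viewer, r
from scipy.spatial.transform import Rotation as R
def toolT():
    s=telemetry.sense(); T=np.eye(4); T[:3,:3]=R.from_euler('xyz',s['tcp_rot'],degrees=True).as_matrix(); T[:3,3]=s['tool_pos']; return T
def camT(n,T=None):
    m=viewer.camera_model(n); return m,(m['cam_to_world'] if n!='wrist' else T@m['mount'])
def ray(n,px,T=None):
    m,C=camT(n,T); d=C[:3,:3]@np.array([(px[0]-m['cx'])/m['fx'],(px[1]-m['cy'])/m['fy'],1]); return C[:3,3],d/np.linalg.norm(d)
def plane(n,px,z,T=None):
    o,d=ray(n,px,T); return o+d*(z-o[2])/d[2]
def tri(rs):
    A=0;b=0
    for o,d in rs:
        P=np.eye(3)-np.outer(d,d); A=A+P; b=b+P@o
    p=np.linalg.solve(A,b); return p,[np.linalg.norm((np.eye(3)-np.outer(d,d))@(p-o)) for o,d in rs]
def proj(n,p,T=None):
    m,C=camT(n,T); q=np.linalg.inv(C)@np.append(p,1); return np.array([m['fx']*q[0]/q[2]+m['cx'],m['fy']*q[1]/q[2]+m['cy']])
E
python3 - <<'E'
from h import *
def cen(f,x0,x1,y0,y1,t):
    g=cv2.imread(f)[y0:y1,x0:x1].min(2); M=cv2.moments((g>t).astype('uint8'),True); print(M['m00']); return np.array([M['m10']/M['m00']+x0,M['m01']/M['m00']+y0])
a=cen('pics/top0.png',222,238,236,248,160)
print(a)
b=np.array([206/4.5+320,108/4.5+140])
print('driver top',tri([ray('top',a),ray('scene',b)]),plane('top',a,189),plane('scene',b,189))
f2=lambda u,v:np.array([u/6.5+315-.0,v/6.5+160])
f4=lambda u,v:np.array([u/5.4+130,v/5.4+110])
f1=lambda u,v:np.array([u/6.8+150,v/6.8+205])
for n,t,s in (('L',(204,334),(447,312)),('R',(454,348),(231,211))):
    t=f2(*t);s=f4(*s)
    print(n,tri([ray('top',t),ray('scene',s)]),plane('top',t,121.8)[:2],plane('scene',s,121.8)[:2])
print('slotL',[plane('top',f2(*p),121.8)[:2] for p in((167,335),(240,333),(416,349),(491,348))])
print('awl',plane('top',f1(343,213),155)); print('stand corners',[plane('top',f1(*p),95)[:2] for p in((103,58),(695,200),(650,408),(47,262))])
print('lip top ends',[plane('scene',f4(*p),131)[:2] for p in((537,187),(270,68))])
E
```

```text
43.0
[228.72093023 241.93023256]
driver top (array([471.63778496, 235.18360989, 186.72349866]), [np.float64(0.18084068386246444), np.float64(0.18084068386242208)]) [471.48725572 234.76921874 189.        ] [473.26453101 235.62501431 189.        ]
L (array([549.59970166, -30.50438772, 112.68355211]), [np.float64(0.7562723547883653), np.float64(0.7562723547885719)]) [548.51220954 -29.88857326] [554.65219426 -25.77799598]
R (array([ 544.59315224, -120.46605911,  113.1222639 ]), [np.float64(0.5678630723683186), np.float64(0.56786307236828)]) [ 543.5570941  -119.02635533] [ 549.50762609 -115.12787841]
slotL [array([548.13688086, -16.67012703]), array([548.88721768, -42.75227475]), array([ 543.18197717, -105.44793034]), array([ 543.57123778, -132.23803432])]
awl [486.88651647 301.55782895 155.        ]
stand corners [array([546.96832163, 396.50583954]), array([497.40676227, 189.55168418]), array([425.62818103, 204.35503569]), array([475.68277556, 413.28022275])]
lip top ends [array([499.67933921, -19.28412451]), array([ 493.84671225, -130.71005761])]
```

```bash
python3 -m inch '[[[0,0,-5],[0,0,0],1],[[-5,-3,-8],[0,0,0.15],1],[[-10,-6,-8],[0,0,0.3],1],[[-15,-9,-8],[0,0,0.45],1],[[-20,-12,-8],[0,0,0.6],1],[[-25,-15,-8],[0,0,0.75],1],[[-30,-18,-8],[0,0,0.9],1],[[-34,-21,-8],[0,0,1.05],1],[[-38.6,-24,-8],[0,0,1.2],1],[[-38.6,-24,-8],[0,0,1.35],1],[[-38.6,-24,-8],[0,0,1.5],1],[[-38.6,-24,-8],[0,0,1.518],1],[[-38.6,-24,-8],[0,0,1.518],1],[[-38.6,-24,-8],[0,0,1.518],1]]' && python3 - <<'E'
from h import *
print(telemetry.sense()['tool_pos'],telemetry.sense()['tcp_rot'],telemetry.sense()['joint_pos'])
im=viewer.snapshot('wrist'); cv2.imwrite("pics/w1.png",im[:,:,::-1])
E
```

```text
time: 1.55
tool_pos: [471.3, 237.2, 322.2]
tcp_rot: [-180.0, -0.0, 76.9]
ft_force: [-0.2, -0.5, 0.4]
finger_gap: 85.5
[471.28757803 237.16927406 322.23367519] [-1.79977063e+02 -1.23582472e-02  7.68736408e+01] [ 2.11287078e+01 -4.90536990e+00  8.95637608e+01  2.32266457e-02
  9.53536108e+01  3.42572292e+01]
```

View pics/w1.png

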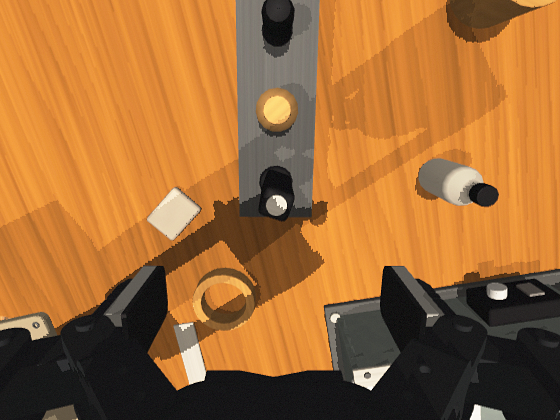

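```bash
python3 - <<'E'
import cv2,numpy as np
a=cv2.imread("pics/w1.png")[160:225,245:310].astype(float)
cv2.imwrite("pics/w1c.png",cv2.resize(np.clip(255*(a/255)**.5,0,255).astype('uint8'),None,fx=9,fy=9,interpolation=cv2.INTER_CUBIC))
E
```

```text
(no output)
```

View pics/w1c.png

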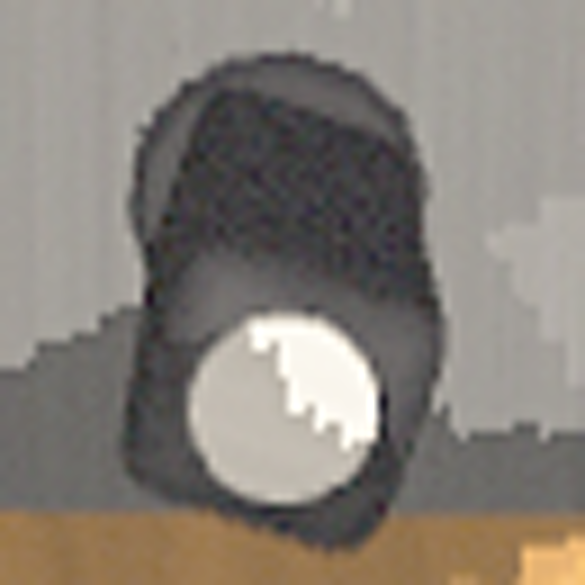

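```bash
python3 - <<'E'
from h import *
T=np.eye(4);T[:3,:3]=R.from_euler('xyz',[180,0,76.87],degrees=True).as_matrix();T[:3,3]=[471.29,237.17,322.23]
f=lambda u,v:(u/9+245,v/9+160)
def e(p,q,z):
    a=plane('wrist',f(*p),z,T)[:2];b=plane('wrist',f(*q),z,T)[:2];d=b-a;print(a,b,np.linalg.norm(d),np.degrees(np.arctan2(d[1],d[0])))
e((130,475),(345,550),185);e((345,550),(440,330),185);e((225,90),(415,160),101)
print(plane('wrist',f(284,408),189,T))
# slots / stand
e((0,0),(0,0),95)
print(toolT()[:3,:3])
E
```

```text
[456.82164256 230.61678688] [473.39464829 219.78936973] 19.796400704050928 -33.15724562416976
[473.39464829 219.78936973] [485.59733125 237.11525945] 21.191789117022395 54.842833334257854
[468.53509443 247.99446966] [487.15807302 235.66358531] 22.33530926965396 -33.50984793504343
[471.31502052 234.48144416 189.        ]
[446.30364146 262.46697148] [446.30364146 262.46697148] 0.0 0.0
[[ 2.27368673e-01  9.73808746e-01 -1.12907977e-04]
 [ 9.73808728e-01 -2.27368640e-01  2.50503717e-04]
 [ 2.18270978e-04 -1.66907471e-04 -9.99999962e-01]]
```

```bash
python3 -m inch '[[[-0.23,0.06,2],[0,0,0.14],1],[[-0.23,0.06,4],[0,0,0.28],1],[[-0.23,0.06,6],[0,0,0.364],1],[[-0.23,0.06,9],[0,0,0.364],1],[[-0.23,0.06,12],[0,0,0.364],1],[[-0.23,0.06,15],[0,0,0.364],1],[[-0.23,0.06,18.1],[0,0,0.364],1],[[-0.23,0.06,18.1],[0,0,0.364],1],[[-0.23,0.06,18.1],[0,0,0.364],1]]' && python3 - <<'E'
from h import *
for n in('wrist','scene'):
  im=viewer.snapshot(n); cv2.imwrite(f"pics/{n}2.png",im[:,:,::-1])
E
```

```text
time: 2.5
tool_pos: [471.4, 234.4, 141.6]
tcp_rot: [-180.0, 0.0, 55.9]
ft_force: [0.3, -0.4, 1.0]
finger_gap: 85.4
```

View pics/wrist2.png

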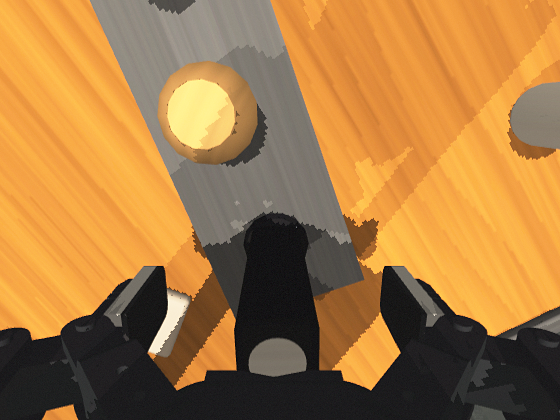

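View pics/scene2.png

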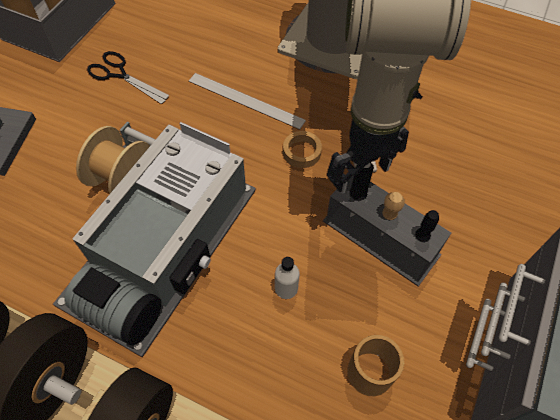

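The wrist view shows the handle centred between the jaws (columns 235–320) and square to them; the awl at (205,110) is clear. Closing.

```bash
python3 -m inch '[[[0,0,0],[0,0,0],0],[[0,0,0],[0,0,0],0],[[0,0,0],[0,0,0],0],[[0,0,0],[0,0,0],0],[[0,0,0],[0,0,0],0],[[0,0,0],[0,0,0],0],[[0,0,0],[0,0,0],0],[[0,0,0],[0,0,0],0]]' 70
```

```text
time: 3.4
tool_pos: [472.4, 233.8, 141.8]
tcp_rot: [180.0, -0.0, 55.7]
ft_force: [-0.2, 0.4, 4.6]
finger_gap: 23.5
```

```bash
python3 -m inch '[[[0,0,-2],[0,0,0],0],[[0,0,-5],[0,0,0],0],[[0,0,-9],[0,0,0],0],[[0,0,-13],[0,0,0],0],[[0,0,-16],[0,0,0],0],[[0,0,-16],[0,0,0],0],[[0,0,-16],[0,0,0],0]]' && python3 - <<'E'
from h import *
for n in('wrist','scene'):
  im=viewer.snapshot(n); cv2.imwrite(f"pics/{n}3.png",im[:,:,::-1])
a=cv2.imread('pics/scene3.png'); T=toolT(); print(T[:3,3]); p=T[:3,3]-[0,0,127]; uv=proj('scene',p).astype(int); print(uv)
c=a[uv[1]-70:uv[1]+30,uv[0]-60:uv[0]+60]; cv2.imwrite('pics/s3c.png',cv2.resize(c,None,fx=6,fy=6,interpolation=cv2.INTER_CUBIC))
E
```

```text
time: 4.1
tool_pos: [472.2, 233.7, 301.2]
tcp_rot: [180.0, -0.0, 55.7]
ft_force: [0.4, 0.2, -1.7]
finger_gap: 23.3
[471.27984164 233.41891534 299.05349914]
[363 168]
```

View pics/s3c.png

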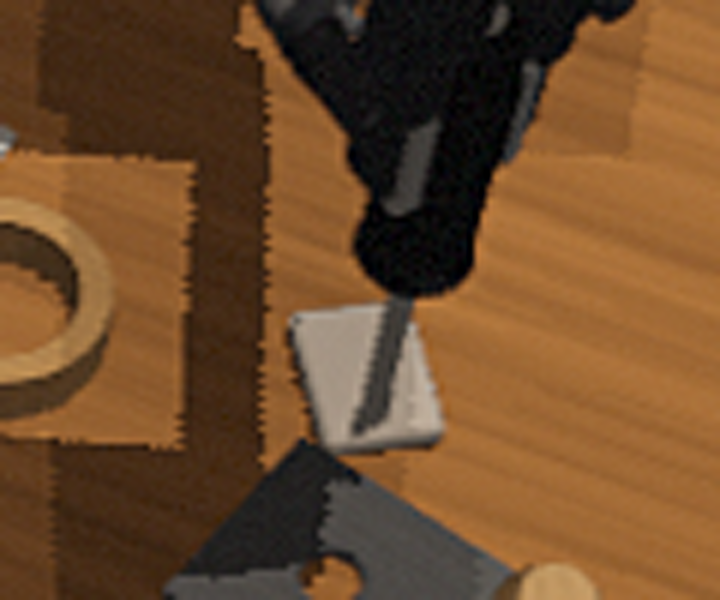

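View pics/wrist3.png

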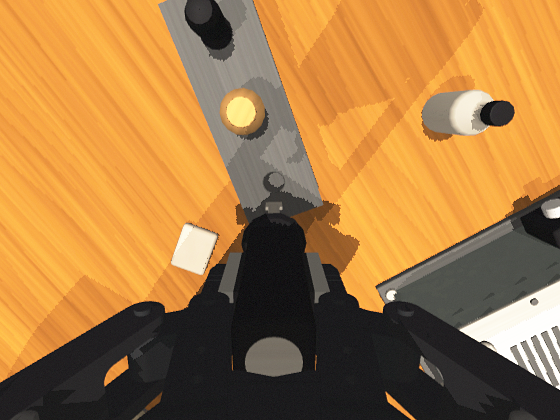

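```bash
python3 - <<'E'
from h import *
a=cv2.imread("pics/wrist3.png")[165:235,235:315].astype(float)
cv2.imwrite("pics/w3c.png",cv2.resize(np.clip(255*(a/255)**.5,0,255).astype('uint8'),None,fx=8,fy=8,interpolation=cv2.INTER_CUBIC))
T=np.eye(4);T[:3,:3]=R.from_euler('xyz',[180,0,55.7],degrees=True).as_matrix();T[:3,3]=[472,233.7,300.5]
for w in ((0,0),(6,0),(-6,0),(0,6),(0,-6)): print(w, proj('scene',(T@[w[0],w[1],122,1])[:3]),proj('wrist',(T@[w[0],w[1],122,1])[:3],T))
E
```

```text
(0, 0) [364.08079526 166.62574911] [275.62662024 205.04335238]
(6, 0) [366.07889173 169.08859331] [275.64050552 197.02970115]
(-6, 0) [362.09400343 164.17683897] [275.61290533 212.95867343]
(0, 6) [361.22966185 168.05051055] [283.8690522  205.04336171]
(0, -6) [366.92223655 165.205831  ] [267.38411873 205.04334306]
```

View pics/w3c.png

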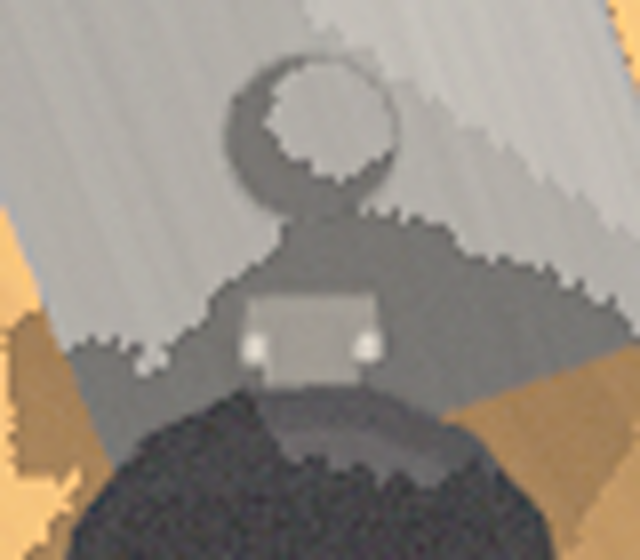

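```bash
python3 -m inch '[[[-1.7,2.1,0],[0,0,0.1],0],[[-4,4.9,0],[0,0,0.2],0],[[-6.5,8,0],[0,0,0.32],0],[[-9,11,0],[0,0,0.44],0],[[-11.5,14,0],[0,0,0.56],0],[[-14,17,0],[0,0,0.68],0],[[-16,19.5,0],[0,0,0.8],0],[[-17.5,21.2,0],[0,0,0.9],0],[[-17.5,21.2,1],[0,0,0.955],0],[[-17.5,21.2,2.5],[0,0,0.955],0],[[-17.5,21.2,3],[0,0,0.955],0],[[-17.5,21.2,3],[0,0,0.955],0],[[-17.5,21.2,3],[0,0,0.955],0]]' && python3 - <<'E'
from h import *
print(telemetry.sense()['tool_pos'])
for n in('wrist','scene'):
  im=viewer.snapshot(n); cv2.imwrite(f"pics/{n}4.png",im[:,:,::-1])
E
```

```text
time: 5.5
tool_pos: [548.5, -29.6, 270.9]
tcp_rot: [-180.0, 0.0, 1.1]
ft_force: [-0.6, 0.0, -1.2]
finger_gap: 23.5
[548.50272642 -29.64708524 270.91897762]
```

View pics/wrist4.png

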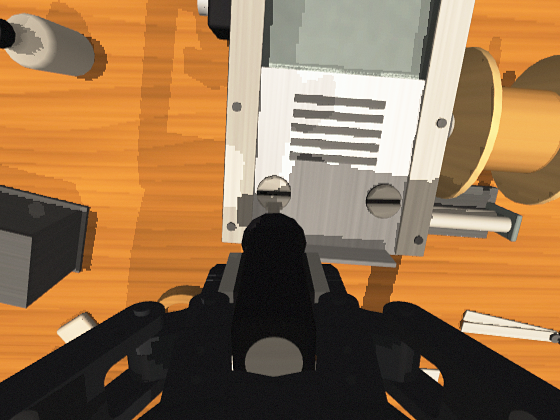

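View pics/scene4.png

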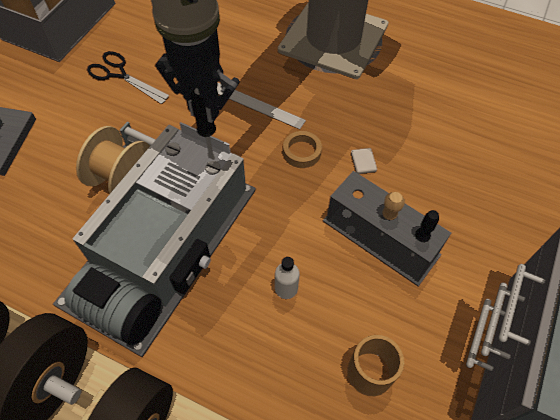

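```bash
python3 - <<'E'
from h import *
a=cv2.imread("pics/wrist4.png")[160:230,230:310].astype(float)
cv2.imwrite("pics/w4c.png",cv2.resize(np.clip(255*(a/255)**.6,0,255).astype('uint8'),None,fx=8,fy=8,interpolation=cv2.INTER_CUBIC))
a=cv2.imread("pics/scene4.png")[110:190,160:260].astype(float)
cv2.imwrite("pics/s4c.png",cv2.resize(np.clip(255*(a/255)**.6,0,255).astype('uint8'),None,fx=7,fy=7,interpolation=cv2.INTER_CUBIC))
E
```

```text
(no output)
```

View pics/w4c.png

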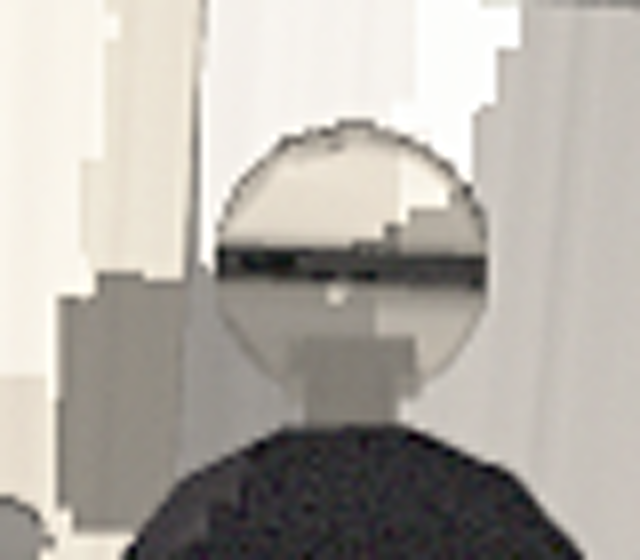

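View pics/s4c.png

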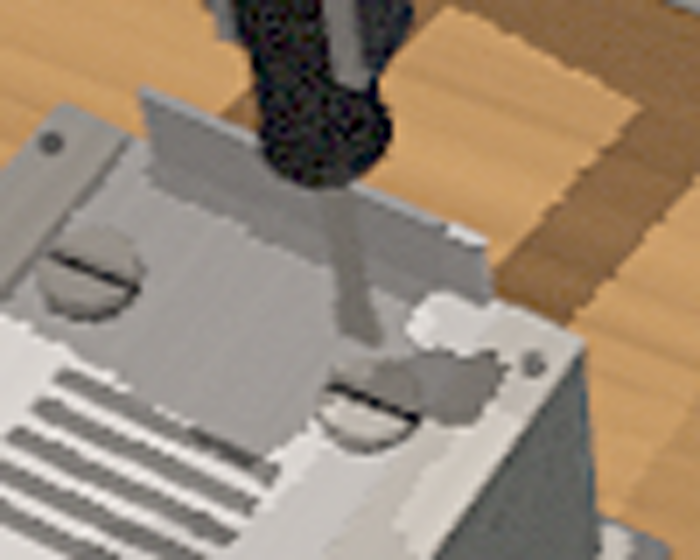

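```bash
python3 - <<'E'
from h import *
T=np.eye(4);T[:3,:3]=R.from_euler('xyz',[180,0,1.1],degrees=True).as_matrix();T[:3,3]=[548.5,-29.65,270.9]
for d in (124.8,126.8,128.8):
    p=plane('wrist',(275.0,202.3),T[2,3]-d,T); print('tip',d,p, np.linalg.inv(T)@np.append(p,1))
for w in ((274.0,193.2),):print('slot',plane('wrist',w,121.8,T),plane('wrist',w,119,T))
f=lambda u,v:(u/8+230,v/8+160)
for a,b in (((222,262),(482,272)),):
    p=plane('wrist',f(*a),121,T);q=plane('wrist',f(*b),121,T);d=p-q;print(p,q,np.degrees(np.arctan2(d[1],d[0])))
f=lambda u,v:(u/7+160,v/7+110)
tip=f(360,342)
print('tip scene+wrist',tri([ray('scene',tip),ray('wrist',(275,203),T)]))
print('slot tri',tri([ray('scene',f(371,402)),ray('wrist',(274,193.2),T)]))
g=cv2.imread('pics/wrist4.png')
g=cv2.cvtColor(g,0 or cv2.COLOR_BGR2GRAY)
for x0,x1,y0,y1 in((258,290,184,202),(366,402,186,214)):
    ys,xs=np.where(g[y0:y1,x0:x1]<60); vx,vy,_,_=cv2.fitLine(np.stack([xs,ys],1).astype(np.float32),cv2.DIST_L2,0,.01,.01).ravel()
    c=np.array([xs.mean()+x0,ys.mean()+y0]);print(c,len(xs),vx,vy,plane('wrist',c,121.8,T)); p=plane('wrist',c-8*np.array([vx,vy]),120,T);q=plane('wrist',c+8*np.array([vx,vy]),120,T);d=p-q;print(np.degrees(np.arctan2(d[1],d[0])))
E
```

```text
tip 124.8 [548.8520606  -30.42234886 146.1       ] [  0.3371686    0.77896518 124.8          1.        ]
tip 126.8 [548.3357641  -30.44255546 144.1       ] [ -0.17942067   0.7892565  126.8          1.        ]
tip 128.8 [547.8194676  -30.46276207 142.1       ] [ -0.69600994   0.79954781 128.8          1.        ]
slot [550.06639294 -29.71632194 121.8       ] [549.41847595 -29.73509267 119.        ]
[550.00230058 -16.70777446 121.        ] [549.47256763 -42.75457024 121.        ] 88.83489397128109
tip scene+wrist (array([546.39475856, -30.85171718, 136.94255189]), [np.float64(0.5496472544699129), np.float64(0.5496472544699027)])
slot tri (array([547.9893098 , -29.91322384, 112.0773582 ]), [np.float64(0.2138577480847137), np.float64(0.2138577480846975)])
[273.89928058 192.84892086] 139 0.99970376 0.024339553 [550.35221505 -29.63027707 121.8       ]
89.66401083600167
[380.05681818 200.10795455] 176 0.9920434 0.12589653 [ 546.00496836 -114.97591691  121.8       ]
83.71726600214615
```

```bash
python3 -m inch '[[[0.1,-0.03,0.5],[0,0,0.037],0],[[0.2,-0.07,1],[0,0,0.037],0],[[0.22,-0.07,1.5],[0,0,0.037],0],[[0.22,-0.07,1.5],[0,0,0.037],0],[[0.22,-0.07,1.5],[0,0,0.037],0]]' && python3 - <<'E'
from h import *
print(telemetry.sense()['tool_pos'])
for n in('wrist','scene'):
  im=viewer.snapshot(n); cv2.imwrite(f"pics/{n}5.png",im[:,:,::-1])
a=cv2.imread("pics/wrist5.png")[160:230,230:310].astype(float)
b=cv2.imread("pics/scene5.png")[115:185,170:250].astype(float)
cv2.imwrite("pics/c5.png",np.hstack([cv2.resize(np.clip(255*(x/255)**.6,0,255).astype('uint8'),None,fx=5,fy=5,interpolation=cv2.INTER_CUBIC) for x in (a,b)]))
E
```

```text
time: 6.1
tool_pos: [550.9, -29.5, 256.2]
tcp_rot: [-180.0, 0.0, -1.1]
ft_force: [-0.6, 0.1, -0.8]
finger_gap: 23.4
[550.87984208 -29.47564496 256.19973491]
```

View pics/c5.png

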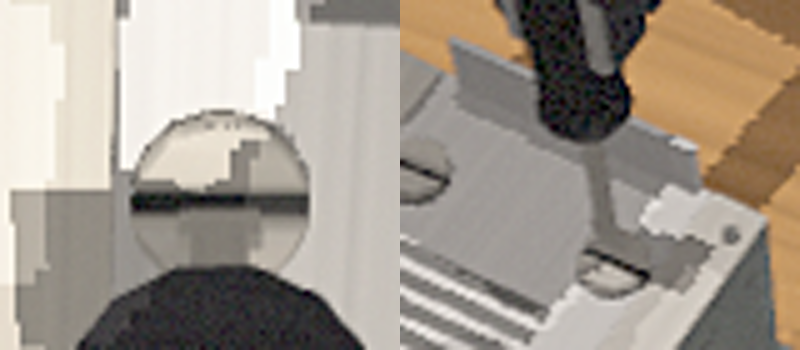

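```bash
python3 -m inch '[[[0.08,-0.08,0.3],[0,0,0],0],[[0.08,-0.08,0.6],[0,0,0],0],[[0.08,-0.08,0.8],[0,0,0],0],[[0.08,-0.08,1.0],[0,0,0],0],[[0.08,-0.08,1.0],[0,0,0],0]]' && python3 - <<'E'
from h import *
print(telemetry.sense()['tool_pos'])
for n in('wrist','scene'):
  im=viewer.snapshot(n); cv2.imwrite(f"pics/{n}6.png",im[:,:,::-1])
a=cv2.imread("pics/wrist6.png")[160:230,230:310].astype(float)
b=cv2.imread("pics/scene6.png")[115:185,170:250].astype(float)
cv2.imwrite("pics/c6.png",np.hstack([cv2.resize(np.clip(255*(x/255)**.6,0,255).astype('uint8'),None,fx=5,fy=5,interpolation=cv2.INTER_CUBIC) for x in (a,b)]))
E
```

```text
time: 6.7
tool_pos: [551.5, -28.7, 245.7]
tcp_rot: [-180.0, 0.1, -1.1]
ft_force: [0.0, -0.2, -1.6]
finger_gap: 23.3
[551.4853081  -28.67667042 245.73549605]
```

View pics/c6.png

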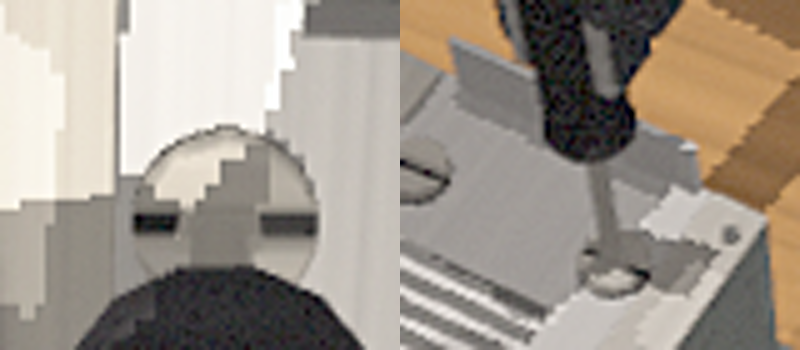

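```bash
python3 -m inch '[[[0,0.08,0.1],[0,0,0],0],[[0,0.08,0.2],[0,0,0],0],[[0,0.08,0.3],[0,0,0],0],[[0,0.08,0.3],[0,0,0],0]]';python3 -m inch '[[[0,0,0.1],[0,0,0],0],[[0,0,0.1],[0,0,0],0]]'; python3 - <<'E'
from h import *
s=telemetry.sense();print(s['tool_pos'],s['ft_force'],s['wrist_torque'])
for n in('wrist','scene'):
  im=viewer.snapshot(n); cv2.imwrite(f"pics/{n}7.png",im[:,:,::-1])
a=cv2.imread("pics/wrist7.png")[160:230,230:310].astype(float)
b=cv2.imread("pics/scene7.png")[115:185,170:250].astype(float)
cv2.imwrite("pics/c7.png",np.hstack([cv2.resize(np.clip(255*(x/255)**.6,0,255).astype('uint8'),None,fx=5,fy=5,interpolation=cv2.INTER_CUBIC) for x in (a,b)]))
E
```

```text
time: 7.2
tool_pos: [551.8, -29.6, 243.7]
tcp_rot: [180.0, -0.0, -1.1]
ft_force: [-1.7, -0.2, 2.1]
finger_gap: 23.3
time: 7.4
tool_pos: [552.3, -29.6, 243.6]
tcp_rot: [180.0, -0.1, -1.1]
ft_force: [-2.2, -0.3, 5.7]
finger_gap: 23.2
[552.26773781 -29.64385051 243.55530702] [-2.19935761 -0.33389384  5.65377062] [ 0.01339445  0.79916091 -0.03560312]
```

View pics/c7.png

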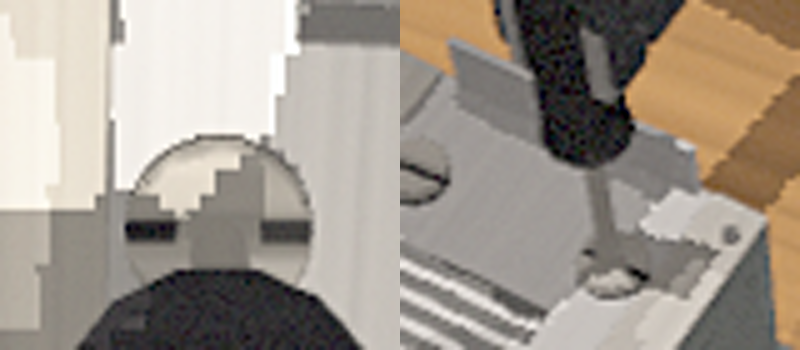

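```bash
python3 -m inch '[[[-0.06,0,0],[0,0,0],0],[[-0.06,0,0],[0,0,-0.14],0],[[-0.06,0,0],[0,0,-0.28],0],[[-0.06,0,0],[0,0,-0.42],0],[[-0.06,0,0],[0,0,-0.56],0],[[-0.06,0,0],[0,0,-0.70],0],[[-0.06,0,0],[0,0,-0.84],0],[[-0.06,0,0],[0,0,-0.98],0],[[-0.06,0,0],[0,0,-1.12],0],[[-0.06,0,0],[0,0,-1.26],0],[[-0.06,0,0],[0,0,-1.40],0],[[-0.06,0,0],[0,0,-1.50],0],[[-0.06,0,0],[0,0,-1.58],0],[[-0.06,0,0],[0,0,-1.58],0]]'; python3 - <<'E'
from h import *
s=telemetry.sense();print(s['tool_pos'],s['ft_force'],s['wrist_torque'])
for n in('wrist','scene'):
  im=viewer.snapshot(n); cv2.imwrite(f"pics/{n}8.png",im[:,:,::-1])
a=cv2.imread("pics/wrist8.png")[160:230,230:310].astype(float)
b=cv2.imread("pics/scene8.png")[115:185,170:250].astype(float)
cv2.imwrite("pics/c8.png",np.hstack([cv2.resize(np.clip(255*(x/255)**.6,0,255).astype('uint8'),None,fx=5,fy=5,interpolation=cv2.INTER_CUBIC) for x in (a,b)]))
E
```

```text
time: 8.9
tool_pos: [552.0, -29.9, 243.6]
tcp_rot: [179.9, 0.0, 89.6]
ft_force: [-0.9, -1.0, 6.3]
finger_gap: 23.5
[551.95881553 -29.89651656 243.6133865 ] [-0.92053269 -1.02001405  6.30057943] [-0.29775534  0.36085622 -0.05471093]
```

View pics/c8.png

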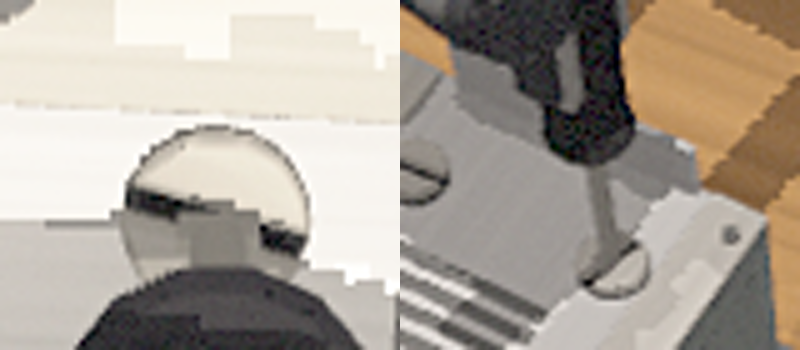

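```bash
python3 -m inch '[[[0,0,0],[0,0,-0.09],0],[[0,0,0],[0,0,-0.16],0],[[0,0,0],[0,0,-0.2],0],[[0,0,0],[0,0,-0.2],0],[[0,0,0],[0,0,-0.2],0]]'; python3 - <<'E'
from h import *
s=telemetry.sense();print(s['tool_pos'],s['ft_force'],s['wrist_torque'])
for n in('wrist','scene'):
  im=viewer.snapshot(n); cv2.imwrite(f"pics/{n}9.png",im[:,:,::-1])
a=cv2.imread("pics/wrist9.png")[160:230,230:310].astype(float)
b=cv2.imread("pics/scene9.png")[115:185,170:250].astype(float)
cv2.imwrite("pics/c9.png",np.hstack([cv2.resize(np.clip(255*(x/255)**.6,0,255).astype('uint8'),None,fx=5,fy=5,interpolation=cv2.INTER_CUBIC) for x in (a,b)]))
E
```

```text
time: 9.5
tool_pos: [552.0, -29.9, 243.6]
tcp_rot: [179.9, 0.1, 100.9]
ft_force: [-1.1, -0.7, 5.2]
finger_gap: 23.3
[552.00418332 -29.87775864 243.56483388] [-1.08083428 -0.72342081  5.19689486] [-0.2726058   0.34820276 -0.08227476]
```

View pics/c9.png

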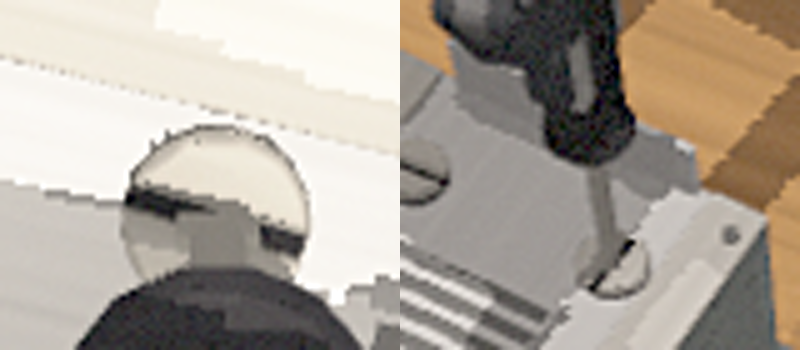

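```bash
python3 -m inch '[[[0,0,0],[0,0,0.1],0],[[0,0,-0.5],[0,0,0.12],0],[[0,0,-1.5],[0,0,0.12],0],[[0,0,-2.2],[0,0,0.25],0],[[-1.5,-0.4,-2.2],[0,0,0.39],0],[[-3,-0.8,-2.2],[0,0,0.53],0],[[-5,-1.3,-2.2],[0,0,0.67],0],[[-7,-1.8,-2.2],[0,0,0.81],0],[[-8.7,-2.2,-2.2],[0,0,0.95],0],[[-8.7,-2.2,-2.2],[0,0,1.09],0],[[-8.7,-2.2,-2.2],[0,0,1.23],0],[[-8.7,-2.2,-2.2],[0,0,1.37],0],[[-8.7,-2.2,-2.2],[0,0,1.51],0],[[-8.7,-2.2,-2.2],[0,0,1.65],0],[[-8.7,-2.2,-1.8],[0,0,1.78],0],[[-8.7,-2.2,-1.4],[0,0,1.78],0],[[-8.7,-2.2,-1.4],[0,0,1.78],0],[[-8.7,-2.2,-1.4],[0,0,1.78],0]]'; cat > look.py <<'E'
import sys
from h import *
k=sys.argv[1]; s=telemetry.sense();print(s['tool_pos'],s['tcp_rot'],s['ft_force'],s['wrist_torque'])
o=[]
for n in('wrist','scene'):
  im=viewer.snapshot(n); cv2.imwrite(f"pics/{n}{k}.png",im[:,:,::-1])
uv=proj('scene',s['tool_pos']-[0,0,122]).astype(int)+[0,4]
a=cv2.imread(f"pics/wrist{k}.png")[160:230,230:310].astype(float)
b=cv2.imread(f"pics/scene{k}.png")[uv[1]-35:uv[1]+35,uv[0]-40:uv[0]+40].astype(float)
cv2.imwrite(f"pics/c{k}.png",np.hstack([cv2.resize(np.clip(255*(x/255)**.6,0,255).astype('uint8'),None,fx=5,fy=5,interpolation=cv2.INTER_CUBIC) for x in (a,b)]))
E
python3 look.py 10
```

```text
time: 11.4
tool_pos: [546.0, -119.0, 256.3]
tcp_rot: [-180.0, 0.0, -0.9]
ft_force: [0.0, -0.5, -0.8]
finger_gap: 23.3
[ 545.97912695 -119.04203318  256.32689458] [-1.79992970e+02  9.69055635e-03 -8.84266764e-01] [ 0.04055374 -0.45109365 -0.76958413] [-0.01572848 -0.00351727 -0.02958635]
```

View pics/c10.png

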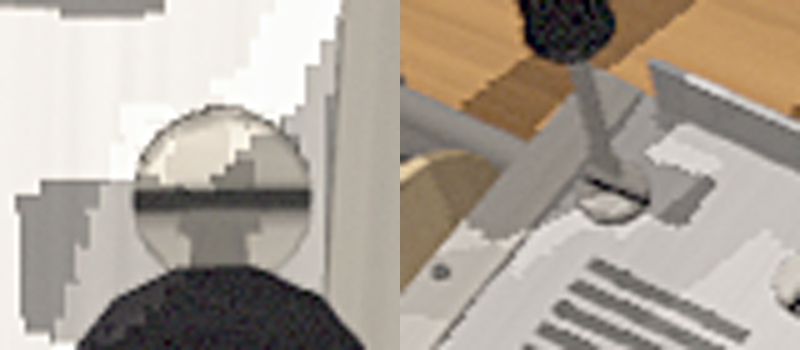

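View pics/wrist10.png

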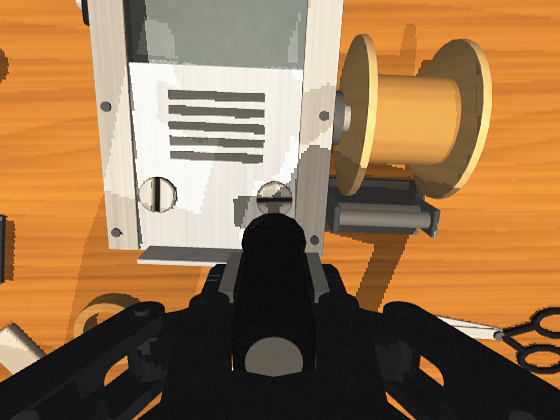

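```bash
python3 -m inch '[[[0.08,-0.03,0.3],[0,0,0],0],[[0.08,-0.03,0.6],[0,0,0],0],[[0.08,-0.03,0.8],[0,0,0],0],[[0.08,-0.03,1.0],[0,0,0],0],[[0.08,-0.03,1.0],[0,0,0],0]]' && python3 -m inch '[[[0,0,0.1],[0,0,0],0],[[0,0,0.2],[0,0,0],0],[[0,0,0.3],[0,0,0],0],[[0,0,0.4],[0,0,0],0],[[0,0,0.4],[0,0,0],0]]'; python3 look.py 11
```

```text
time: 12.0
tool_pos: [546.6, -118.7, 245.7]
tcp_rot: [-180.0, 0.0, -1.1]
ft_force: [0.6, -0.2, -1.7]
finger_gap: 23.3
time: 12.5
tool_pos: [547.2, -118.9, 243.6]
tcp_rot: [180.0, -0.1, -1.1]
ft_force: [-2.0, 0.2, 5.3]
finger_gap: 23.6
[ 547.15504373 -118.92700332  243.58289022] [ 1.79974913e+02 -8.31019337e-02 -1.09781686e+00] [-2.00836484  0.22495823  5.27767054] [ 0.21218921  0.48650581 -0.05356834]
```

View pics/c11.png

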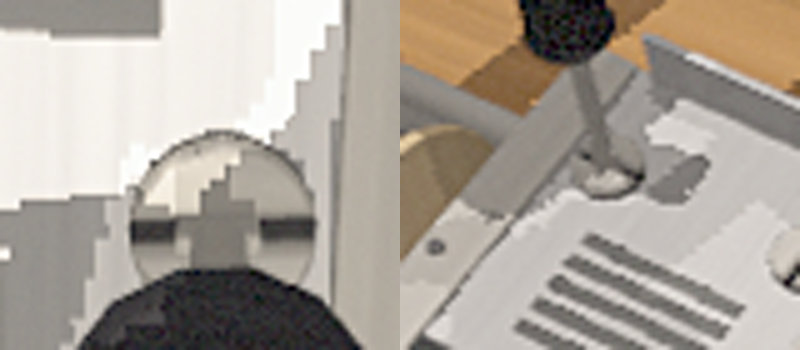

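Seated at the same height and force, blade centred in the slot. Turn it to the stop.

```bash
python3 -m inch '[[[-0.06,0,0],[0,0,0],0],[[-0.06,0,0],[0,0,-0.14],0],[[-0.06,0,0],[0,0,-0.28],0],[[-0.06,0,0],[0,0,-0.42],0],[[-0.06,0,0],[0,0,-0.56],0],[[-0.06,0,0],[0,0,-0.70],0],[[-0.06,0,0],[0,0,-0.84],0],[[-0.06,0,0],[0,0,-0.98],0],[[-0.06,0,0],[0,0,-1.12],0],[[-0.06,0,0],[0,0,-1.26],0],[[-0.06,0,0],[0,0,-1.40],0],[[-0.06,0,0],[0,0,-1.54],0],[[-0.06,0,0],[0,0,-1.66],0],[[-0.06,0,0],[0,0,-1.74],0],[[-0.06,0,0],[0,0,-1.78],0],[[-0.06,0,0],[0,0,-1.78],0],[[-0.06,0,0],[0,0,-1.78],0]]'; python3 look.py 12
```

```text
time: 14.3
tool_pos: [546.6, -119.4, 243.6]
tcp_rot: [179.9, 0.1, 100.9]
ft_force: [-1.3, -1.5, 5.2]
finger_gap: 23.8
[ 546.56785272 -119.4325389   243.61234023] [1.79926600e+02 9.74385374e-02 1.00871028e+02] [-1.29359251 -1.52661291  5.16491179] [-0.3864331   0.42947496 -0.09402261]
```

View pics/c12.png

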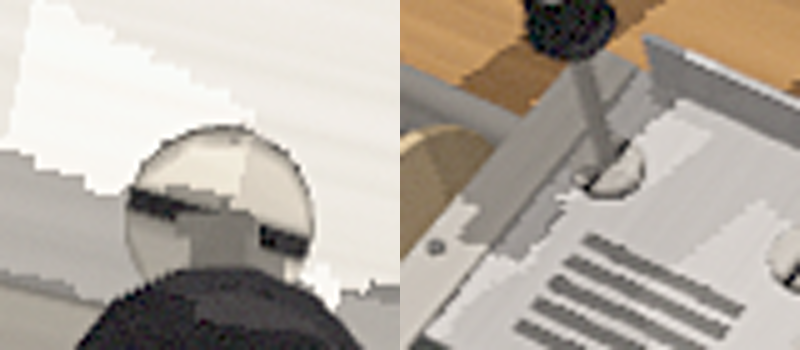

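```bash
python3 -m inch '[[[0,0,0],[0,0,0.1],0],[[0,0,-1],[0,0,0.12],0],[[0,0,-3],[0,0,0.12],0],[[1,0,-5],[0,0,0.2],0],[[3,0,-6],[0,0,0.3],0],[[7,-0.1,-6],[0,0,0.4],0],[[11,-0.2,-6],[0,0,0.5],0],[[15,-0.3,-6],[0,0,0.6],0],[[19,-0.4,-6],[0,0,0.7],0],[[23,-0.5,-6],[0,0,0.789],0],[[27,-0.6,-6],[0,0,0.789],0],[[31,-0.6,-6],[0,0,0.789],0],[[34,-0.64,-6],[0,0,0.789],0],[[36.1,-0.64,-6],[0,0,0.789],0],[[36.1,-0.64,-6],[0,0,0.789],0],[[36.1,-0.64,-6],[0,0,0.789],0],[[36.1,-0.64,-6],[0,0,0.789],0]]'; python3 look.py 13
```

```text
time: 16.1
tool_pos: [472.0, 233.8, 302.5]
tcp_rot: [180.0, 0.0, 55.7]
ft_force: [0.0, 0.7, -1.3]
finger_gap: 23.3
[471.96782059 233.76390904 302.48408525] [1.79984947e+02 1.03051883e-02 5.56840509e+01] [ 0.04957663  0.67740162 -1.29721284] [ 0.01800583  0.00939062 -0.05744303]
```

View pics/c13.png

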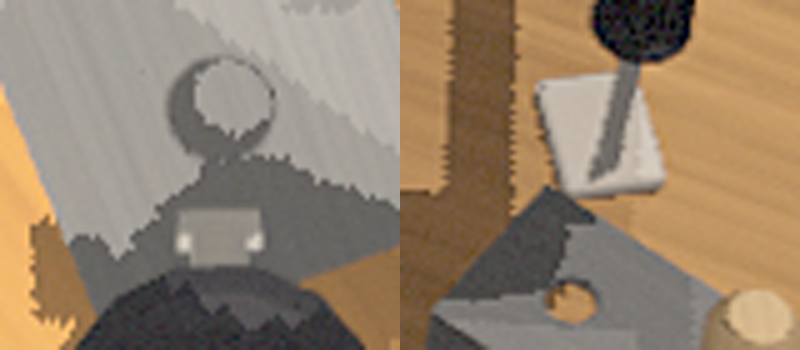

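View pics/scene13.png

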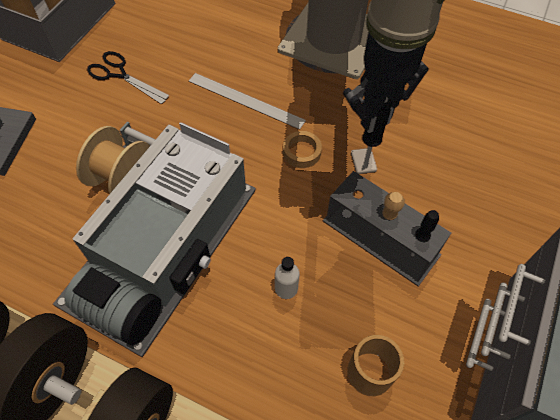

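```bash
python3 -m inch '[[[0,0,3],[0,0,0],0],[[0,0,6],[0,0,0],0],[[0,0,9],[0,0,0],0],[[0,0,12],[0,0,0],0],[[0,0,14],[0,0,0],0],[[0,0,15.4],[0,0,0],0],[[0,0,15.9],[0,0,0],0],[[0,0,15.9],[0,0,0],0],[[0,0,15.9],[0,0,0],0]]'
```

```text
time: 17.1
tool_pos: [472.6, 234.6, 144.6]
tcp_rot: [179.9, -0.1, 55.7]
ft_force: [0.5, 0.6, -0.7]
finger_gap: 23.2
```

```bash
python3 -m inch '[[[0,0,0.2],[0,0,0],0],[[0,0,0.28],[0,0,0],0],[[0,0,0.28],[0,0,0],0]]'; python3 -m inch '[[[0,0,0],[0,0,0],0.5],[[0,0,0],[0,0,0],1],[[0,0,0],[0,0,0],1],[[0,0,0],[0,0,0],1],[[0,0,0],[0,0,0],1],[[0,0,0],[0,0,0],1]]'; python3 look.py 14
```

```text
time: 17.4
tool_pos: [472.5, 234.8, 141.8]
tcp_rot: [179.9, -0.1, 55.7]
ft_force: [-0.3, -0.8, 4.9]
finger_gap: 23.5
time: 18.0
tool_pos: [471.7, 234.5, 140.4]
tcp_rot: [-180.0, 0.0, 55.7]
ft_force: [-0.4, -0.0, 0.8]
finger_gap: 85.6
[471.72107773 234.46985414 140.41668427] [-1.79997441e+02  7.43576035e-03  5.56788157e+01] [-0.39620606 -0.03889976  0.81337745] [-0.04057993 -0.01449143  0.03058419]
```

View pics/wrist14.png

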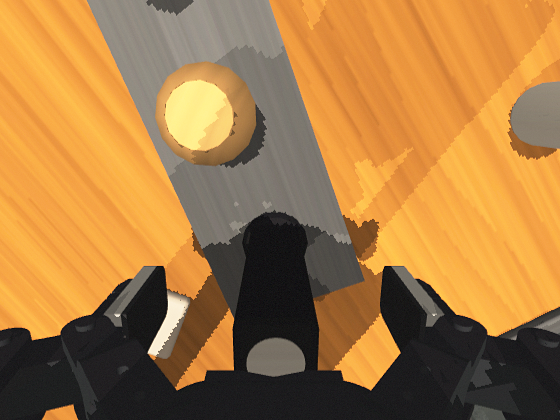

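```bash
python3 -m inch '[[[0,0,-3],[0,0,0],1],[[0,0,-7],[0,0,0],1],[[0,0,-11],[0,0,0],1],[[0,0,-14],[0,0,0],1],[[-2.5,1.7,-14],[0,0,0.1],1],[[-5,3.3,-14],[0,0,0.22],0],[[-8,5.3,-14],[0,0,0.35],0],[[-11,7.2,-14],[0,0,0.48],0],[[-14,9.2,-14],[0,0,0.61],0],[[-17,11.2,-14],[0,0,0.74],0],[[-20,13.1,-14],[0,0,0.87],0],[[-23,15.1,-14],[0,0,1.0],0],[[-25.4,16.7,-14],[0,0,1.031],0],[[-25.4,16.7,-14],[0,0,1.031],0],[[-25.4,16.7,-11],[0,0,1.031],0],[[-25.4,16.7,-8],[0,0,1.031],0],[[-25.4,16.7,-6],[0,0,1.031],0],[[-25.4,16.7,-6],[0,0,1.031],0],[[-25.4,16.7,-6],[0,0,1.031],0]]'; python3 look.py 15
```

```text
time: 20.0
tool_pos: [466.5, -68.9, 200.9]
tcp_rot: [-180.0, 0.0, -3.3]
ft_force: [0.6, 0.3, -0.0]
finger_gap: 0.2
[466.47243569 -68.88785899 200.9135516 ] [-1.79986498e+02  1.99230439e-02 -3.34044480e+00] [ 0.55458322  0.32253321 -0.04279384] [-0.05145773  0.02628784  0.05058737]
```

View pics/wrist15.png

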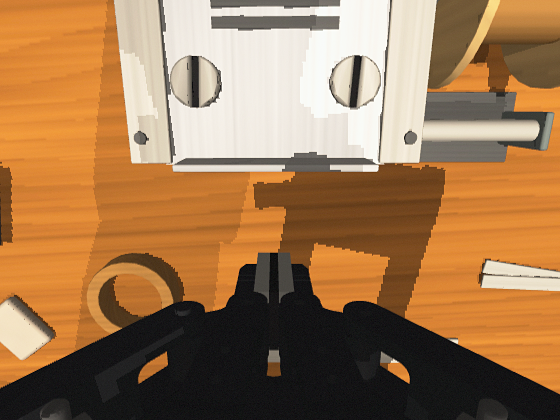

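View pics/scene15.png

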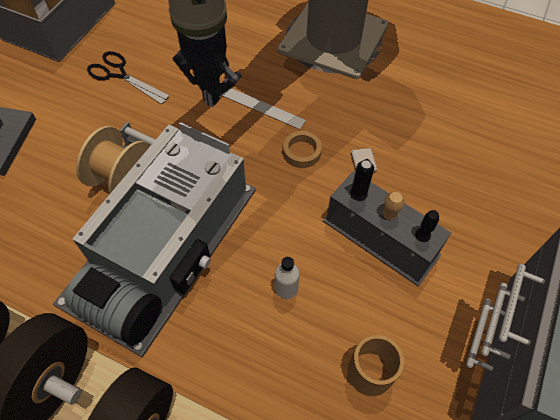

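```bash
python3 -m inch '[[[0,0,3],[0,0,0],0],[[0,0,5.5],[0,0,0],0],[[0,0,6.5],[0,0,0],0],[[0,0,6.5],[0,0,0],0],[[0.6,0,6.5],[0,0,0],0],[[1.2,0,6.5],[0,0,0],0],[[1.8,0,6.5],[0,0,0],0],[[2.2,0,6.5],[0,0,0],0],[[2.6,0,6.5],[0,0,0],0],[[3.0,0,6.5],[0,0,0],0],[[3.3,0,6.5],[0,0,0],0]]'; python3 look.py 16
```

```text
time: 21.2
tool_pos: [499.4, -71.4, 135.4]
tcp_rot: [-180.0, 0.0, -3.4]
ft_force: [-1.8, 0.3, 2.5]
finger_gap: 0.0
[499.424282   -71.37230873 135.42241474] [-1.79996399e+02  4.54637340e-02 -3.39117220e+00] [-1.82971807  0.26443087  2.54577113] [-0.02922941  0.49299479  0.01061491]
```

View pics/wrist16.png

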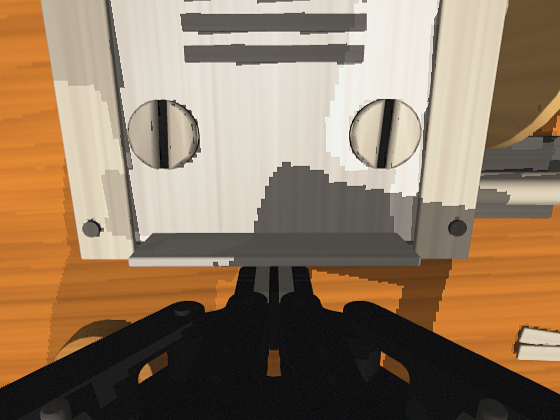

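```bash
python3 -m inch '[[[0.5,0,0],[0,0,0],0],[[1.2,0,0],[0,0,0],0],[[2,0,0],[0,0,0],0],[[2.8,0,0],[0,0,0],0],[[3.6,0,0],[0,0,0],0],[[4.4,0,0],[0,0,0],0],[[5.2,0,0],[0,0,0],0],[[6,0,0],[0,0,0],0],[[6.8,0,0],[0,0,0],0],[[7.6,0,0],[0,0,0],0],[[8.4,0,0],[0,0,0],0],[[9.2,0,0],[0,0,0],0],[[9.8,0,0],[0,0,0],0],[[10.3,0,0],[0,0,0],0],[[10.3,0,0],[0,0,0],0]]'; python3 look.py 17
```

```text
time: 22.8
tool_pos: [603.3, -77.9, 135.9]
tcp_rot: [180.0, -0.1, -3.4]
ft_force: [-0.3, -0.2, -0.1]
finger_gap: -0.0
[603.34852944 -77.88249677 135.87368869] [ 1.79965900e+02 -9.76632535e-02 -3.39471298e+00] [-0.27961143 -0.21332065 -0.13859312] [ 0.03408688 -0.03073306 -0.06433589]
```

View pics/scene17.png

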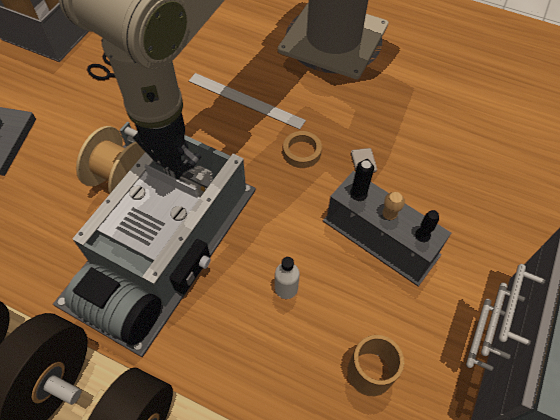

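Cover is moving. Continue to the stop in small steps.

```bash
python3 -m inch '[[[0.3,0,0],[0,0,0],0],[[0.6,0,0],[0,0,0],0],[[0.8,0,0],[0,0,0],0],[[0.8,0,0],[0,0,0],0]]';python3 -m inch '[[[0.2,0,0],[0,0,0],0],[[0.4,0,0],[0,0,0],0],[[0.4,0,0],[0,0,0],0]]'
```

```text
time: 23.3
tool_pos: [605.6, -78.1, 136.0]
tcp_rot: [180.0, 0.6, -3.4]
ft_force: [-32.8, 2.2, 22.2]
finger_gap: -0.0
time: 23.6
tool_pos: [605.8, -78.0, 135.9]
tcp_rot: [180.0, 1.1, -3.4]
ft_force: [-55.3, 2.5, 37.4]
finger_gap: 0.3
```

```bash
python3 -m inch '[[[-0.8,0,0],[0,0,0],0],[[-1.4,0,0],[0,0,0],0],[[-2.5,0,0],[0,0,0],0],[[-3.5,0,0],[0,0,0],0],[[-4,0,-3],[0,0,0],0],[[-4,0,-7],[0,0,0],0],[[-4,0,-11],[0,0,0],0],[[-10,0,-14],[0,0,0],0],[[-14,0,-14],[0,0,0],0],[[-14,0,-14],[0,0,0],0],[[-14,0,-14],[0,0,0],0]]'; python3 look.py 18; python3 - <<'E'
from h import *
im=viewer.snapshot('top'); cv2.imwrite("pics/top18.png",im[:,:,::-1])
E
```

```text
time: 24.7
tool_pos: [474.0, -70.0, 276.4]
tcp_rot: [180.0, -0.2, -3.4]
ft_force: [1.0, -0.8, -0.6]
finger_gap: -0.4
[474.01346788 -69.97066539 276.40221565] [ 1.79968946e+02 -1.64938924e-01 -3.41377567e+00] [ 1.03454732 -0.80742061 -0.5577777 ] [ 0.02387426  0.02228486 -0.00129482]
```

View pics/scene18.png

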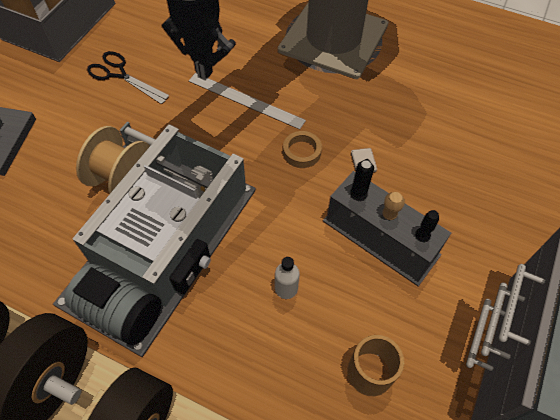

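View pics/wrist18.png

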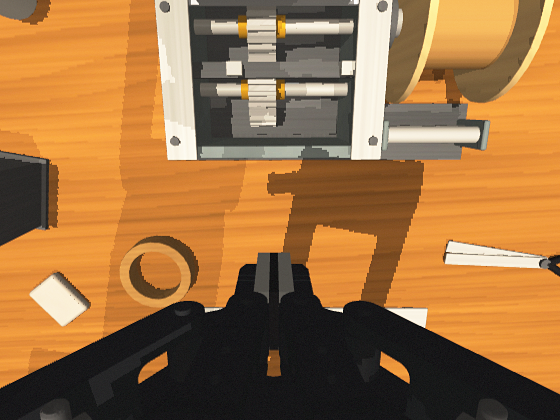

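View pics/top18.png

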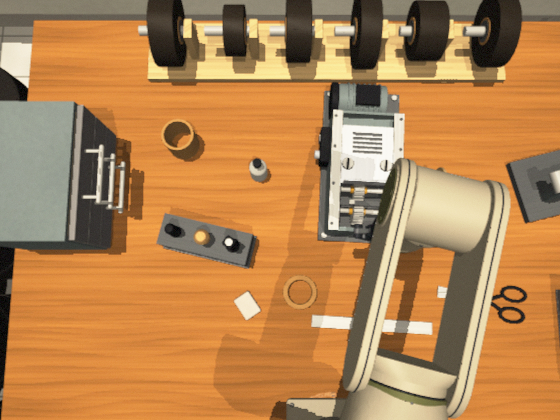

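The scene view shows the cover back, with the gears exposed at (200,175). The driver is upright in its hole at (363,178), and the awl, cross driver and oil are where they were. In the top view the heads have moved from row 211 to row 164, and the driver top is still at about (231,242).

```bash
python3 - <<'E'
from h import *
def cen(f):
    g=cv2.imread(f)[236:248,222:238].min(2); M=cv2.moments((g>160).astype('uint8'),True); return M['m10']/M['m00']+222,M['m01']/M['m00']+236
print(cen('pics/top0.png'),cen('pics/top18.png'))
a=plane('top',(346.4,211.4),121.8);b=plane('top',(347.3,163.8),121.8);print(np.linalg.norm(a-b))
r.hand_in()
E
```

```text
(228.72093023255815, 241.93023255813952) (228.13953488372093, 241.81395348837208)
113.46836719446851
the job is handed in; nothing more can be done
```

I turned both cam fasteners a quarter turn anticlockwise with the flat-bladed screwdriver and put the screwdriver back in its original hole. I then pushed the cover back by its lip with the closed fingers and handed the job in, with the last reading before hand-in at about 25 s of the 72 s. The hand-in gives no verdict.

What my last checks showed:
- **Fasteners:** before the push, both slots lay along the sliding direction in the pictures, and the torque rose slightly at the end of each turn.
- **Cover:** it reached its stop. The force along the push rose from near 0 to 33 N and then 55 N while the tool stayed at x ≈ 605.6 mm. The shift of the heads in the top view gives about 113 mm, against 115 mm nominal.
- **Screwdriver:** it stands upright, and its top is within 1 pixel (about 2 mm) of where it started.
- **Bystanders and robot:** the cross driver, awl and oil bottle look unmoved, and the arm is clear of everything.

Three things were off:
- **Cameras:** the scene camera put heights about 8–10 mm too low compared with the given dimensions. I aligned the blade with the wrist camera instead.
- **First turn:** the left slot lagged the blade by about 13° at the end of the first turn, so I turned it about 11° further. I allowed for that on the right fastener from the start.
- **Push on the lip:** the last small step pressed harder than needed, about 55 N along the push and 37 N upward. That is within the 120 N wrist limit. I did not separately check it against the 40 N limit on the gripper's body, but only the fingertips should have been touching the lip.

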